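# Press the glued walnut rosette home

### The job

The dark walnut rosette on the carving panel has just been glued. With closed fingertips, gently press it down until it sits fully home against the panel, keep light pressure on it there for three seconds, then withdraw. Only press it, never pinch or pull it up; leave the other three rosettes untouched as they stand (they are dry-fitted and must stay proud), and do not disturb the cork block on the panel or the gouges lying beside it.

Things in the scene. Friction and masses are not known exactly. Their poses are not given: they have to be found in the camera images.
- panel: pale framed panel 240 x 262 mm, fixed on battens; origin on the bench under its centre, z up, x and y along its sides. Its flat face is 45 mm above the bench, its frame rises to 57 mm. Rosettes stand at x = +-60, y = +-80 mm of this frame; which is where varies. Unlisted: a mallet (230 mm tall), bottle, tin and brush stand loose on the bench, over 0.4 m left and right of the robot's midline.
- walnut_top (a point): centre of the top of the dark brown walnut rosette, by far the darkest of the four: a round disc 44 mm across and 12 mm thick with a flat 28 mm top, on a stem that slides straight down into the panel. At the start its underside is 6 to 8 mm above the panel face (top 63 to 65 mm above the bench); fully home its underside lies on the face (top 57 mm above the bench).
- walnut (a joint): how far walnut has been pushed down: 0 to 0.002 m at the start, 0.008 m is fully home, negative means pulled up. It slides stiffly, needs about 5 N, stays where it is left, and stops dead when home. Over 35 N cracks it.
- oak_top (a point): centre of the top of the mid-brown oak rosette: a round disc 44 mm across and 12 mm thick with a flat 28 mm top, on a stem that slides straight down into the panel. At the start its underside is 6 to 8 mm above the panel face (top 63 to 65 mm above the bench); fully home its underside lies on the face (top 57 mm above the bench).
- oak (a joint): how far oak has been pushed down: 0 to 0.002 m at the start, 0.008 m is fully home, negative means pulled up. It slides stiffly, needs about 5 N, stays where it is left, and stops dead when home.
- gilded_top (a point): centre of the top of the gold-coloured rosette: a round disc 44 mm across and 12 mm thick with a flat 28 mm top, on a stem that slides straight down into the panel. At the start its underside is 6 to 8 mm above the panel face (top 63 to 65 mm above the bench); fully home its underside lies on the face (top 57 mm above the bench).
- gilded (a joint): how far gilded has been pushed down: 0 to 0.002 m at the start, 0.008 m is fully home, negative means pulled up. It slides stiffly, needs about 5 N, stays where it is left, and stops dead when home.
- gesso_top (a point): centre of the top of the white rosette: a round disc 44 mm across and 12 mm thick with a flat 28 mm top, on a stem that slides straight down into the panel. At the start its underside is 6 to 8 mm above the panel face (top 63 to 65 mm above the bench); fully home its underside lies on the face (top 57 mm above the bench).
- gesso (a joint): how far gesso has been pushed down: 0 to 0.002 m at the start, 0.008 m is fully home, negative means pulled up. It slides stiffly, needs about 5 N, stays where it is left, and stops dead when home.
- cork_block: loose cork sanding block 55 x 34 x 26 mm, lying on the middle of the panel; origin at the centre of its underside
- gouge_left: loose carving gouge about 220 mm long and 23 mm high, lying on the bench beside the panel on its +y side; origin on the bench near its middle, x along the blade
- gouge_right: loose carving gouge, same size, on the -y side of the panel

How it is judged:
By the outcome, as a careful person would: the job done as asked, in the order asked, and still so for the second after the job is handed in, with the robot touching nothing.
It also fails if it takes over 35 s, if anything falls off the work surface, if the arm or the gripper's body presses on something with over 40 N, if the wrist force passes 120 N, or if a joint passes its speed limit or range.

### The arm

A 7-joint arm with a two-finger parallel gripper is mounted at the origin on the work surface. World frame = base frame: x ahead of the robot, y to its left, z up, the work surface at z = 0. Lengths are in m, angles in rad, forces in N, time in s.
With the tool pointing down it reaches from about 0.4 to 0.9 m from the base axis. Payload 5.5 kg.
Tool frame: the origin (TCP) lies between the finger pads; the fingertips stand 22 mm ahead of it and the grasp point (between the pads) lies 3 mm ahead of it; z points along the fingers, y is the line along which they close (so a half turn about z gives the same grasp; the last joint's range is limited). The gripper opens to 92 mm and grips with 3 to 60 N. Pads are 19 mm wide; open, the fingers measure 130 mm over their backs; the gripper's body (75 mm by 190 mm) begins 47 mm behind the grasp point.
Start: joints at [-0.99, 0.501, -0.427, 1.55, 0.221, 1.138, -0.21], TCP at [0.203, 0.617, 0.215] pointing down, gripper open.
Joint ranges: [-2.88, 2.88], [-0.31, 2.03], [-1.54, 1.56], [0.2, 2.42], [-1.41, 4.55], [0.19, 2.02], [-2.57, 2.57]. Speed limits (rad/s): [2.57, 2.57, 3.14, 3.14, 3.14, 3.14, 3.14].

### API

Orientations are given as a rotation vector (axis times angle).
In Python, from workcell import env gives the robot as it stands.
- The arm moves only by the tool drive_tool, never from a script. Its argument "series" is a list of rows, each a list of 2 entries, a list of its own where there are three numbers: the shift along the tool's x, y, z in cm, then the turn about the tool's z in degrees. A call has 1 to 20 rows; each row shifts and turns the commanded pose from where the row before left it, along the tool's axes as they then stand; what a row does not reach is not made up. A row lasts 1/10 s, in which the tool goes at most 50 mm and 8.59 degrees, less where a joint would pass 70% of its speed; a pose out of reach is approached as far as the arm can. A call with a gripper value outside its range is refused whole. "grip" is the opening, from 0 (shut) to 1 (fully open), set as the call begins (left out, the last holds). The fingers move at their own pace and stop on an object; "grip_force" is the grip in N (left out, the last holds). Time passes only in rows, so rows that do not move let the fingers close. It gives the time, the measured TCP pose, the force, the opening and the grip force at its end, in the units of the state.
- env.get_obs(): the state, without advancing time (a new reading comes with each control period).
- env.read_camera(name): name is "side" or "top" or "wrist"; returns a dict with "image" (420x560x3 uint8, blue, green, red), "intrinsics" (3x3 intrinsics, pixels), "rvec" (rotation vector, rad) and "tvec" (3), from world to camera coordinates, as OpenCV has them. Camera axes: x right, y down, z forward; pixel columns grow to the right and rows downward; lengths in m; the calibration is good to about 2 mm. A picture is of the moment at which its call begins. There is no depth.
- env.hand_in(): hands the job in; it is judged then, once.
Trained networks look in the newest picture that a camera, given by its name, has taken for a name from the list of things; names that differ only in an ending like _2 or _b are one class to them, and where a whole thing is asked for, a point or a joint stands for the part that bears it (a point fixed in the world has none). Each returns a list of dicts, best first, with "score" (0 to 1); they miss things now and then, are a little off and sometimes report something else, mostly with a low value. They report only what shows in the picture. A call takes as long as a camera call.
- env.boxes_of(query, camera): "bbox" ([left, top, right, bottom] as shares, 0 to 1, of the picture: columns of its width, rows of its height, round what is visible of it).
- env.pinpoint(query, camera): "centre" ([column, row] as shares, 0 to 1, of the picture: columns of its width, rows of its height: a listed point, or the origin of a listed thing).
The state is a dict: "time": time; "joints": joint angles; "dq": joint speeds; "tau": joint torques, N m; "ee_pos": TCP position; "ee_rot": TCP orientation; "ft_force": force on the tool from outside, world axes, zero at the start; "wrist_torque": the same for the moment, N m; "opening": finger opening in m; "gripper_force": force on a finger pad.
Only numpy, scipy, OpenCV 4.12 (cv2) and the standard library are available. Lean on these libraries where they do the work, as an engineer would, in place of code of your own. Each camera call takes 0.05 s, during which the arm holds its last target. There are 200 camera calls.

## Working session

There is one attempt and no reset: what is moved stays moved. The work goes in short steps, Python scripts to look and compute and a tool call to move; the robot and the scene stay as the last step left them, time stands still between calls to the robot, and variables do not carry over. Pictures are saved under pics/ and viewed, at most 10 in all, crops included, and the job is handed in when it is done.

Besides the shell and the picture viewer there is one more tool, called as name(argument=value, ...) on one line, values as JSON. drive_tool: Moves the arm, as the interface text tells. Its arguments: {"type":"object","properties":{"series":{"type":"array","items":{"type":"array"}},"grip":{"type":"number"},"grip_force":{"type":"number"}},"required":["series"]}

```bash
mkdir -p pics; cat > h.py <<'E'
import numpy as np, cv2
from scipy.spatial.transform import Rotation as R
from scipy.optimize import least_squares
from workcell import env
def proj(c,P):
    return cv2.projectPoints(np.array(P,float).reshape(-1,1,3),c['rvec'],c['tvec'],c['intrinsics'],None)[0].reshape(-1,2)
def ray(c,uv,z):
    Rm=cv2.Rodrigues(np.array(c['rvec'],float))[0]; o=-Rm.T@np.array(c['tvec']).ravel()
    d=Rm.T@np.linalg.inv(c['intrinsics'])@np.array([uv[0],uv[1],1.]); return o+d*(z-o[2])/d[2]
E
python3 - <<'E'
from h import *
o=env.get_obs(); print({k:np.round(v,3) for k,v in o.items()})
ims=[]
for n in ('top','side'):
    c=env.read_camera(n); cv2.imwrite(f'pics/{n}0.png',c['image'])
    for q in ('walnut_top','oak_top','gilded_top','gesso_top','cork_block','panel','gouge_left','gouge_right'):
        r=env.pinpoint(q,n)[:2]
        z={'cork_block':.045}.get(q,.064 if 'top' in q else 0.)
        for x in r:
            uv=np.array(x['centre'])*[560,420]; print(n,q,round(x['score'],2),uv.round(1),ray(c,uv,z).round(4))
print(env.get_obs()['time'])
E
```

```text
{'time': np.float64(0.0), 'joints': array([-0.99 ,  0.502, -0.427,  1.551,  0.221,  1.138, -0.21 ]), 'dq': array([-0.   ,  0.001,  0.   , -0.   , -0.002, -0.   ,  0.001]), 'tau': array([-1.0000e-03, -5.6659e+01, -5.8160e+00, -2.7911e+01, -6.8000e-02,
        3.1000e-02,  0.0000e+00]), 'ee_pos': array([0.203, 0.617, 0.213]), 'ee_rot': array([-4.970e-01, -3.102e+00,  3.000e-03]), 'ft_force': array([-0.786,  0.183, -0.347]), 'wrist_torque': array([-0.008,  0.016,  0.026]), 'gripper_force': np.float64(0.0), 'opening': np.float64(0.092)}
top walnut_top 0.56 [336.1 230.7] [ 0.5168 -0.0551  0.064 ]
top oak_top 0.72 [377.1 194.1] [ 0.5829 -0.1273  0.064 ]
top oak_top 0.67 [240.1 171.4] [0.6196 0.1169 0.064 ]
top gilded_top 0.67 [331.7 162.2] [ 0.6385 -0.0459  0.064 ]
top cork_block 0.87 [292.5 197.1] [0.5764 0.0227 0.045 ]
top panel 0.66 [289.5 201.7] [0.5705 0.0274 0.    ]
top gouge_left 0.86 [198.3 195.7] [0.5792 0.2002 0.    ]
top gouge_right 0.62 [378.6 195.6] [ 0.5847 -0.1412  0.    ]
side walnut_top 0.62 [306.6 258.9] [ 0.5121 -0.0634  0.064 ]
side walnut_top 0.4 [295.1 222.5] [0.5576 0.0029 0.064 ]
side oak_top 0.9 [275.5 176.3] [0.6251 0.1167 0.064 ]
side gilded_top 0.94 [354.1 213.8] [ 0.6396 -0.0468  0.064 ]
side gesso_top 0.91 [229.2 214.1] [0.4984 0.0896 0.064 ]
side cork_block 0.86 [292.8 222.2] [0.5724 0.0219 0.045 ]
side panel 0.94 [285.3 241.3] [0.5671 0.0331 0.    ]
side gouge_right 0.79 [380.  290.7] [ 0.5905 -0.1417  0.    ]
0.9
```

View pics/top0.png

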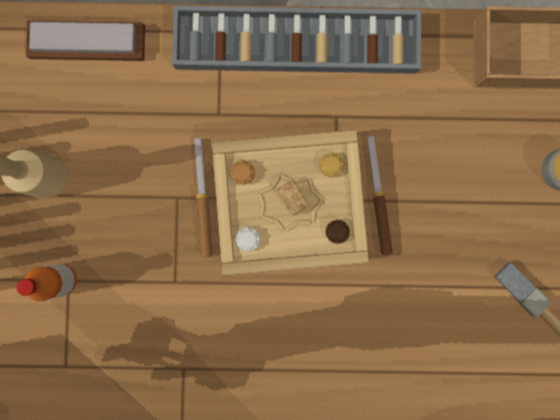

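View pics/side0.png

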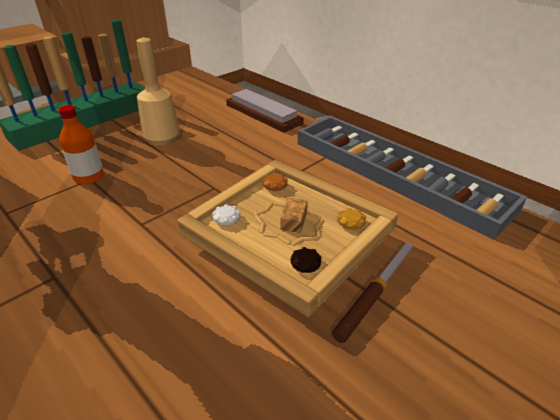

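```bash
python3 - <<'E'
from h import *
for n,(u,v) in (('top',(336,231)),('side',(306,260))):
    c=env.read_camera(n); g=c['image'][v-28:v+28,u-28:u+28].max(2)
    for th in (50,60,75):
        k,l,s,ce=cv2.connectedComponentsWithStats((g<th).astype(np.uint8)); i=1+s[1:,4].argmax()
        uv=ce[i]+[u-28,v-28]; print(n,th,s[i],uv.round(1),ray(c,uv,.064).round(4),ray(c,uv,.058).round(4))
    p=ray(c,(u,v),.064); print(proj(c,[p,p+[.022,0,0],p+[0,.022,0]]).round(1))
    cv2.imwrite(f'pics/{n}c.png',cv2.resize(c['image'][v-28:v+28,u-28:u+28],(390,390),interpolation=cv2.INTER_NEAREST))
a,b=[cv2.imread(f'pics/{n}c.png') for n in('top','side')]
cv2.imwrite('pics/crop.png',np.hstack([a,b]))
o=env.get_obs();M=R.from_rotvec(o['ee_rot']).as_matrix();print(M.round(3),o['ee_pos'])
print('shift cm',(M.T@(np.array([.515,-.061,.30])-o['ee_pos'])*100).round(2))
E
```

```text
top 50 [39 25  1  1  1] [347. 228.] [ 0.5219 -0.0744  0.064 ] [ 0.5219 -0.0751  0.058 ]
top 60 [29 18 12 17 38] [344.6 228.4] [ 0.521  -0.0702  0.064 ] [ 0.521  -0.0708  0.058 ]
top 75 [ 19  18  22  22 381] [337.6 231.2] [ 0.516  -0.0577  0.064 ] [ 0.516  -0.0583  0.058 ]
[[336.  231. ]
 [336.1 218.6]
 [323.6 230.8]]
side 50 [ 13  15  30  25 560] [305.8 260. ] [ 0.5097 -0.0641  0.064 ] [ 0.5144 -0.0601  0.058 ]
side 60 [ 13  15  30  26 575] [305.7 260. ] [ 0.5096 -0.0641  0.064 ] [ 0.5142 -0.0601  0.058 ]
side 75 [ 13  15  30  26 589] [305.7 260. ] [ 0.5095 -0.0641  0.064 ] [ 0.5142 -0.0601  0.058 ]
[[306.  260. ]
 [316.6 252.3]
 [294.6 252.1]]
[[-0.95   0.312 -0.   ]
 [ 0.312  0.95   0.   ]
 [ 0.     0.    -1.   ]] [0.20307411 0.61746888 0.21453511]
shift cm [-50.83 -54.7   -8.55]
```

View pics/crop.png

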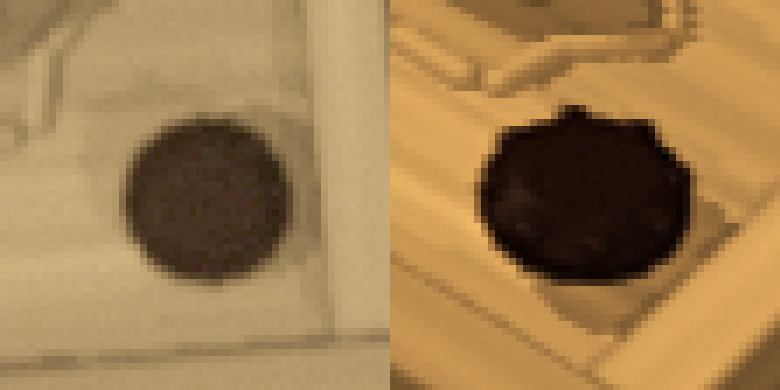

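drive_tool(series=[[[0, 0, -3], 0], [[0, 0, -3], 0], [[0, 0, -2.5], 0], [[-1, -1.1, 0], 0], [[-2, -2.1, 0], 0], [[-2.5, -2.7, 0], 0], [[-2.5, -2.7, 0], 0], [[-2.5, -2.7, 0], 0], [[-2.5, -2.7, 0], 0], [[-2.5, -2.7, 0], 0], [[-2.5, -2.7, 0], 0], [[-2.5, -2.7, 0], 0], [[-2.5, -2.7, 0], 0], [[-2.5, -2.7, 0], 0], [[-2.5, -2.7, 0], 0], [[-2.5, -2.7, 0], 0], [[-2.5, -2.7, 0], 0], [[-2.5, -2.7, 0], 0], [[-2, -2.1, 0], 0], [[-1, -1.1, 0], 0]], grip=0, grip_force=20)

```text
time: 3.0
ee_pos: [0.4395, 0.0994, 0.2989]
ee_rot: [-0.504, -3.101, 0.002]
ft_force: [-0.2, 0.4, -0.7]
opening: 0.0002
gripper_force: 0.0
```

```bash
cat > g.py <<'E'
from h import *
import sys
T=np.array([.515,-.058,float(sys.argv[1])])
o=env.get_obs();M=R.from_rotvec(o['ee_rot']).as_matrix()
print(o['time'],o['ee_pos'].round(4),o['ee_rot'].round(3),o['ft_force'].round(2),o['opening'].round(4),'shift cm',(M.T@(T-o['ee_pos'])*100).round(2))
E
python3 g.py .13
```

```text
Traceback (most recent call last):
  File "g.py", line 5, in <module>
    print(o['time'],o['ee_pos'].round(4),o['ee_rot'].round(3),o['ft_force'].round(2),o['opening'].round(4),'shift cm',(M.T@(T-o['ee_pos'])*100).round(2))
                                                                                     ^^^^^^^^^^^^^^^^^^
AttributeError: 'float' object has no attribute 'round'
```

```bash
sed -i "s/,o\['opening'\].round(4)//" g.py; python3 g.py .13
```

```text
3.0 [0.4395 0.0994 0.2989] [-5.040e-01 -3.101e+00  2.000e-03] [-0.16  0.42 -0.65] shift cm [-12.15 -12.52  16.9 ]
```

drive_tool(series=[[[-1.2, -1.2, 0], 0], [[-2.2, -2.3, 0], 0], [[-2.2, -2.3, 0], 0], [[-2.2, -2.3, 0], 0], [[-2.2, -2.3, 0], 0], [[-1.4, -1.4, 1], 0], [[-0.7, -0.7, 2.5], 0], [[0, 0, 3.5], 0], [[0, 0, 3.5], 0], [[0, 0, 3], 0], [[0, 0, 2], 0], [[0, 0, 1], 0], [[0, 0, 0], 0], [[0, 0, 0], 0]])

```text
time: 4.4
ee_pos: [0.5154, -0.0538, 0.1351]
ee_rot: [0.497, 3.101, 0.0]
ft_force: [-0.2, 0.1, 0.7]
opening: 0.0005
gripper_force: 0.0
```

```bash
python3 g.py .13; python3 - <<'E'
from h import *
o=env.get_obs();M=R.from_rotvec(o['ee_rot']).as_matrix();tip=o['ee_pos']+M[:,2]*.022
ims=[]
for n,(u,v) in (('wrist',(0,0)),('side',(306,250))):
    c=env.read_camera(n); im=c['image'].copy()
    print(n,'tip',proj(c,[tip,[.515,-.058,.064]]).round(1))
    for x in env.pinpoint('walnut_top',n)[:2]:
        uv=np.array(x['centre'])*[560,420]; print(n,x['score'],uv.round(1),ray(c,uv,.064).round(4))
    if n=='side': im=im[v-75:v+75,u-100:u+100]
    ims.append(cv2.resize(im,(400,300)))
cv2.imwrite('pics/b.png',np.hstack(ims))
E
```

```text
4.4 [ 0.5154 -0.0538  0.1351] [0.497 3.101 0.   ] [-0.16  0.05  0.73] shift cm [-0.09 -0.41  0.51]
wrist tip [[283.4 238.6]
 [278.5 217.9]]
wrist 0.92 [274.2 218.7] [ 0.5145 -0.0618  0.064 ]
wrist 0.61 [378.4 245.2] [0.5676 0.0191 0.064 ]
side tip [[304.5 227.5]
 [305.2 255.9]]
side 0.94 [307.5 259.5] [ 0.512  -0.0651  0.064 ]
```

View pics/b.png

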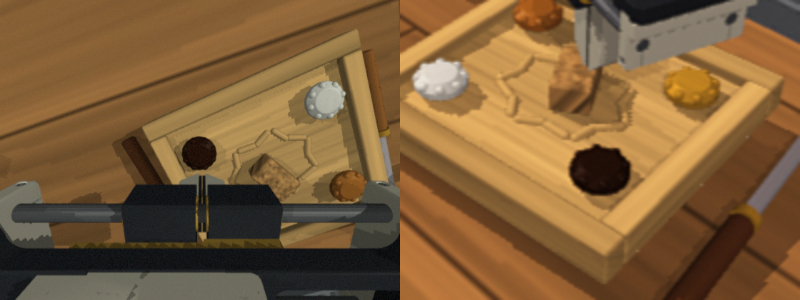

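drive_tool(series=[[[-0.15, -0.6, 0], 0], [[0, 0, 1], 0], [[0, 0, 1.5], 0], [[0, 0, 1], 0], [[0, 0, 0.5], 0], [[0, 0, 0], 0], [[0, 0, 0], 0]])

```text
time: 5.3
ee_pos: [0.5147, -0.0598, 0.0945]
ee_rot: [-0.497, -3.102, -0.0]
ft_force: [-0.4, 0.2, -0.3]
opening: 0.0007
gripper_force: 0.0
```

```bash
python3 g.py .087; python3 - <<'E'
from h import *
o=env.get_obs();M=R.from_rotvec(o['ee_rot']).as_matrix();tip=o['ee_pos']+M[:,2]*.022
ims=[]
for n,(u,v) in (('wrist',(280,215)),('side',(306,250))):
    c=env.read_camera(n); im=c['image'].copy()
    print(n,'tip',proj(c,[tip,[.515,-.06,.064]]).round(1))
    im=im[v-60:v+60,u-80:u+80]
    ims.append(cv2.resize(im,(400,300)))
cv2.imwrite('pics/d.png',np.hstack(ims))
E
```

```text
5.3 [ 0.5147 -0.0598  0.0945] [-0.497 -3.102 -0.   ] [-0.41  0.16 -0.35] shift cm [0.03 0.18 0.75]
wrist tip [[283.5 238.6]
 [283.3 234.6]]
side tip [[306.2 252.2]
 [306.2 256.6]]
```

View pics/d.png

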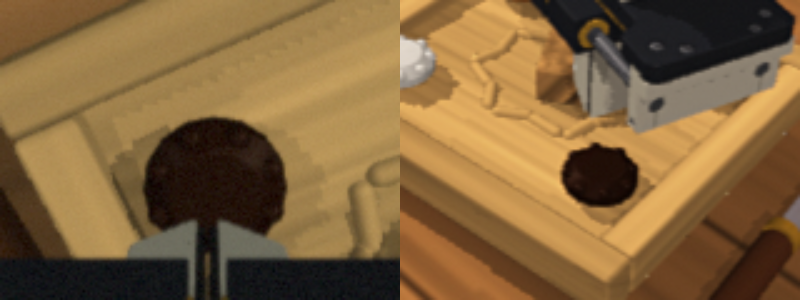

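```bash
python3 - <<'E'
from h import *
o=env.get_obs();M=R.from_rotvec(o['ee_rot']).as_matrix();p=o['ee_pos']; print(o['time'],p)
ims=[]
for n,(u,v) in (('wrist',(280,215)),('side',(306,230))):
    c=env.read_camera(n); im=c['image'].copy()
    im=cv2.resize(im[v-60:v+60,u-80:u+80],(400,300),interpolation=cv2.INTER_CUBIC)
    for z,col in ((.022,(0,0,255)),(0,(0,255,0)),(-.02,(255,0,0))):
        q=[p+M@[a*.0095,b*.019,z] for a,b in((1,1),(1,-1),(-1,-1),(-1,1))]
        pts=((proj(c,q)-[u-80,v-60])*2.5).round().astype(int); cv2.polylines(im,[pts],True,col,1)
        print(n,z,proj(c,q).round(0).tolist())
    ims.append(im)
    Rm=cv2.Rodrigues(np.array(c['rvec'],float))[0]; print('cam in tool',(M.T@(-Rm.T@np.array(c['tvec']).ravel()-p)).round(3))
cv2.imwrite('pics/e.png',np.hstack(ims))
E
```

```text
5.4 [ 0.51504548 -0.05978392  0.09495572]
wrist 0.022 [[311.0, 226.0], [256.0, 226.0], [257.0, 251.0], [310.0, 251.0]]
wrist 0 [[314.0, 238.0], [253.0, 238.0], [254.0, 265.0], [313.0, 265.0]]
wrist -0.02 [[317.0, 251.0], [250.0, 251.0], [251.0, 281.0], [316.0, 281.0]]
cam in tool [ 0.08  -0.001 -0.171]
side 0.022 [[294.0, 246.0], [307.0, 263.0], [319.0, 258.0], [306.0, 242.0]]
side 0 [[294.0, 234.0], [308.0, 251.0], [320.0, 246.0], [306.0, 230.0]]
side -0.02 [[295.0, 222.0], [308.0, 239.0], [321.0, 235.0], [307.0, 219.0]]
cam in tool [ 0.222 -0.371 -0.386]
```

View pics/e.png

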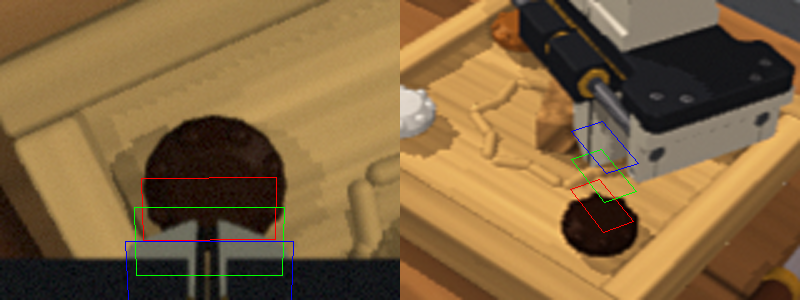

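drive_tool(series=[[[0, 0, 0.3], 0], [[0, 0, 0.3], 0], [[0, 0, 0.1], 0], [[0, 0, 0.1], 0], [[0, 0, 0], 0]])

```text
time: 6.0
ee_pos: [0.5144, -0.0597, 0.0863]
ee_rot: [-0.497, -3.102, 0.0]
ft_force: [0.0, 0.6, 0.0]
opening: 0.0007
gripper_force: 0.0
```

drive_tool(series=[[[0, 0, 0.1], 0], [[0, 0, 0.1], 0], [[0, 0, 0.1], 0], [[0, 0, 0], 0]])

```text
time: 6.4
ee_pos: [0.5144, -0.0598, 0.0833]
ee_rot: [-0.497, -3.102, 0.0]
ft_force: [-0.1, 0.4, -0.0]
opening: 0.0004
gripper_force: 0.0
```

drive_tool(series=[[[0, 0, 0.1], 0], [[0, 0, 0.1], 0], [[0, 0, 0], 0]])

```text
time: 6.7
ee_pos: [0.5145, -0.0597, 0.0814]
ee_rot: [-0.497, -3.102, -0.0]
ft_force: [0.1, 0.1, -0.7]
opening: 0.0005
gripper_force: 0.0
```

```bash
python3 g.py .08; python3 - <<'E'
from h import *
ims=[]
for n,(u,v) in (('wrist',(280,215)),('side',(306,245))):
    c=env.read_camera(n); im=c['image'].copy()
    im=cv2.resize(im[v-45:v+45,u-60:u+60],(400,300),interpolation=cv2.INTER_CUBIC)
    ims.append(np.clip(im.astype(float)*2,0,255).astype(np.uint8))
cv2.imwrite('pics/f.png',np.hstack(ims))
E
```

```text
6.7 [ 0.5145 -0.0597  0.0814] [-0.497 -3.102 -0.   ] [ 0.08  0.07 -0.66] shift cm [0.   0.18 0.14]
```

View pics/f.png

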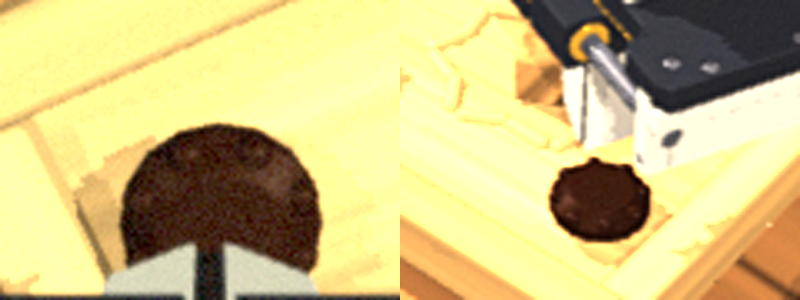

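```bash
python3 - <<'E'
from h import *
o=env.get_obs();M=R.from_rotvec(o['ee_rot']).as_matrix();p=o['ee_pos']
cs={n:env.read_camera(n) for n in('wrist','side','top')}
obs=[('wrist',(283,243.5)),('side',(303.5,243.5))]
f=lambda X:np.concatenate([proj(cs[n],X)[0]-uv for n,uv in obs])
s=least_squares(f,p); print('finger tip world',s.x.round(4),'tool',(M.T@(s.x-p)).round(4),'res',s.fun.round(1))
obs=[('side',(306,257)),('wrist',(280,240))]
n='side';u,v=305,240
im=cs[n]['image'][v-30:v+30,u-40:u+40]; cv2.imwrite('pics/g.png',np.hstack([cv2.resize(im,(400,300)),cv2.resize(cs['top']['image'][191:266,290:390],(400,300))]))
E
```

```text
finger tip world [ 0.5062 -0.0575  0.0901] tool [ 0.0087 -0.0004 -0.0086] res [-0.1  1.2 -2.4  1.4]
```

View pics/g.png

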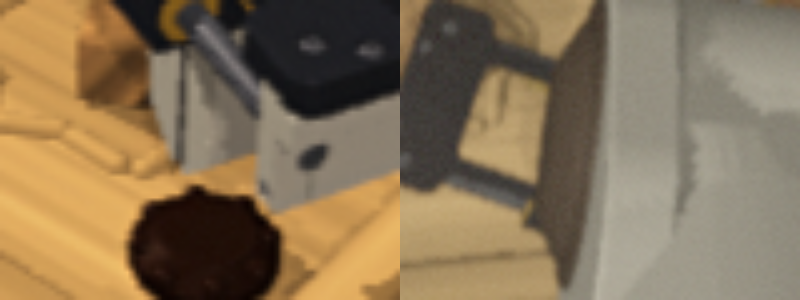

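```bash
python3 - <<'E'
from h import *
o=env.get_obs();M=R.from_rotvec(o['ee_rot']).as_matrix();p=o['ee_pos'];c=env.read_camera('side');print(o['time'],p,o['joints'].round(2),M.round(2).tolist())
ims=[]
im=cv2.resize(c['image'][100:300,210:490],(784,560),interpolation=cv2.INTER_CUBIC)
for z,col in ((-.044,(0,0,255)),(-.074,(0,255,0))):
    for hx,hy in ((.0375,.095),):
        q=[p+M@[a*hx,b*hy,z] for a,b in((1,1),(1,-1),(-1,-1),(-1,1))]
        cv2.polylines(im,[((proj(c,q)-[210,100])*2.8).round().astype(int)],True,col,1)
for z,col in ((.022,(0,0,255)),(-.009,(0,255,0))):
    q=[p+M@[a*.0095,b*.019,z] for a,b in((1,1),(1,-1),(-1,-1),(-1,1))]
    cv2.polylines(im,[((proj(c,q)-[210,100])*2.8).round().astype(int)],True,col,1)
cv2.imwrite('pics/k.png',im)
E
```

```text
6.95 [ 0.51460434 -0.05973867  0.08153063] [-0.01  0.42  0.09  2.   -0.06  0.73  1.37] [[-0.95, 0.31, 0.0], [0.31, 0.95, 0.0], [-0.0, 0.0, -1.0]]
```

View pics/k.png

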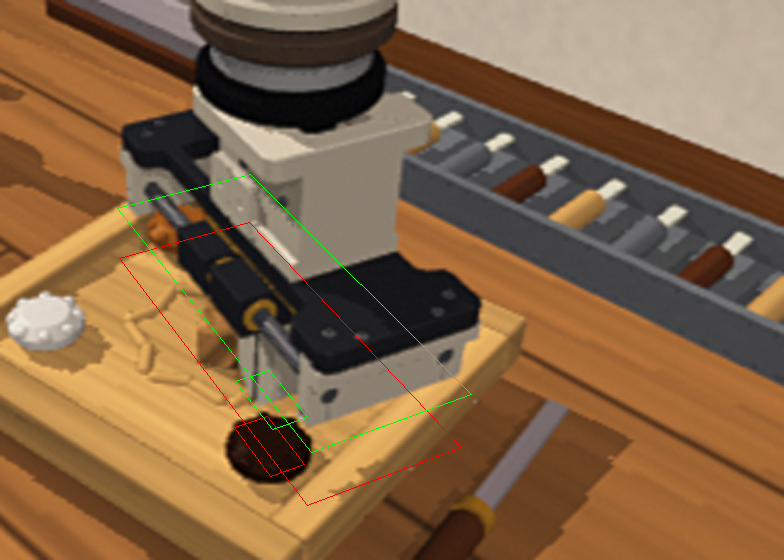

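drive_tool(series=[[[0, 0, 0.3], 0], [[0, 0, 0.3], 0], [[0, 0, 0.3], 0], [[0, 0, 0.3], 0], [[0, 0, 0.2], 0], [[0, 0, 0.2], 0], [[0, 0, 0], 0], [[0, 0, 0], 0]])

```text
time: 7.8
ee_pos: [0.5146, -0.0598, 0.0655]
ee_rot: [-0.497, -3.102, -0.0]
ft_force: [0.2, 0.6, 0.7]
opening: 0.0002
gripper_force: 0.0
```

```bash
python3 g.py .08; python3 - <<'E'
from h import *
ims=[]
for n,(u,v) in (('wrist',(280,215)),('side',(306,245))):
    c=env.read_camera(n); im=c['image'].copy()
    ims.append(cv2.resize(im[v-45:v+45,u-60:u+60],(400,300),interpolation=cv2.INTER_CUBIC))
cv2.imwrite('pics/l.png',np.hstack(ims))
E
```

```text
7.8 [ 0.5146 -0.0598  0.0655] [-0.497 -3.102 -0.   ] [0.17 0.58 0.71] shift cm [ 0.02  0.18 -1.45]
```

View pics/l.png

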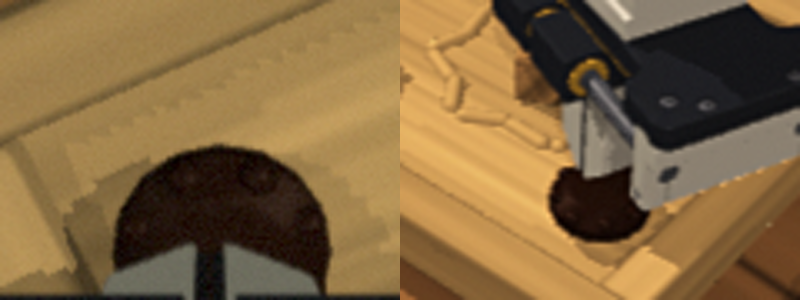

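drive_tool(series=[[[0, 0, 0.1], 0], [[0, 0, 0.1], 0], [[0, 0, 0.1], 0], [[0, 0, 0.1], 0], [[0, 0, 0], 0]])

```text
time: 8.4
ee_pos: [0.5144, -0.0597, 0.0613]
ee_rot: [-0.497, -3.102, 0.0]
ft_force: [0.2, 0.5, -0.3]
opening: 0.0006
gripper_force: 0.0
```

drive_tool(series=[[[0, 0, 0.1], 0], [[0, 0, 0.1], 0], [[0, 0, 0], 0]])

```text
time: 8.7
ee_pos: [0.5145, -0.0598, 0.0594]
ee_rot: [-0.497, -3.102, -0.0]
ft_force: [0.4, 0.2, -0.4]
opening: 0.0005
gripper_force: 0.0
```

drive_tool(series=[[[0, 0, 0.1], 0], [[0, 0, 0.1], 0], [[0, 0, 0], 0]])

```text
time: 9.0
ee_pos: [0.5144, -0.0597, 0.0573]
ee_rot: [-0.497, -3.102, 0.0]
ft_force: [-1.4, -0.4, 1.1]
opening: 0.0004
gripper_force: 0.0
```

drive_tool(series=[[[0, 0, 0.1], 0], [[0, 0, 0], 0]])

```text
time: 9.2
ee_pos: [0.5145, -0.0597, 0.0564]
ee_rot: [-0.497, -3.102, -0.0]
ft_force: [-0.1, 0.1, 0.2]
opening: 0.0002
gripper_force: 0.0
```

drive_tool(series=[[[0, 0, 0.1], 0], [[0, 0, 0], 0]])

```text
time: 9.4
ee_pos: [0.5145, -0.0598, 0.0554]
ee_rot: [-0.497, -3.102, 0.0]
ft_force: [-0.0, 0.2, -0.2]
opening: 0.0005
gripper_force: 0.0
```

drive_tool(series=[[[0, 0, 0.1], 0], [[0, 0, 0], 0]])

```text
time: 9.6
ee_pos: [0.5145, -0.0597, 0.0544]
ee_rot: [-0.497, -3.102, -0.0]
ft_force: [0.4, -0.1, 0.1]
opening: 0.0004
gripper_force: 0.0
```

drive_tool(series=[[[0, 0, 0.1], 0], [[0, 0, 0], 0]])

```text
time: 9.8
ee_pos: [0.5145, -0.0598, 0.0534]
ee_rot: [-0.497, -3.102, 0.0]
ft_force: [0.2, 0.1, -0.7]
opening: 0.0004
gripper_force: 0.0
```

drive_tool(series=[[[0, 0, 0.1], 0], [[0, 0, 0], 0]])

```text
time: 10.0
ee_pos: [0.5145, -0.0598, 0.0524]
ee_rot: [-0.497, -3.102, 0.0]
ft_force: [-0.5, 0.0, 0.1]
opening: 0.0007
gripper_force: 0.0
```

```bash
python3 - <<'E'
from h import *
o=env.get_obs();M=R.from_rotvec(o['ee_rot']).as_matrix();p=o['ee_pos']
c=env.read_camera('side');g=c['image'].max(2)
print(' '*4,*[f'{u:3d}' for u in range(286,330,2)])
for v in range(236,276,1): print(v,*[f'{g[v,u]:3d}' for u in range(286,330,2)])
for z in (.022,-.009): print(z,proj(c,[p+M@[a*.0095,b*.019,z] for a,b in((1,1),(1,-1),(-1,-1),(-1,1))]).round(0).tolist())
print('disc top',proj(c,[.515,-.06,.064]))
E
```

```text
286 288 290 292 294 296 298 300 302 304 306 308 310 312 314 316 318 320 322 324 326 328
236 206 196 183 142  26  21  76 113  61  92 115  74 101  84  32  36  33  35  35  32  34  35
237 199 206 186 184  68  16  25  29  49  71 126  82  77  70  35  35  35  36  34  32  32  34
238 193 201 191 191 119  27  80  57  76  55 105 109  68  44  32  35  35  35  30  44  45  32
239 205 194 189 194 152  95 158  94  99  61  78 132  73  35  26  36  34  35  32  66  62  37
240 221 195 186 189 171 152 156  91 109  77  67 114  89  42  22  35  35  34  34  73  76  41
241 222 216 168 191 174 150 152  88 135  95  68  89 112  38  24  29  35  33  33  43  56  34
242 205 208 155 213 171 148 153  89 153  96  70  71 126  54  19  24  34  35  35  33  35  33
243 185 180 151 221 159 149 152  87 155 102  85  56  97  94  20  22  29  37  34  34  33  35
244 199 167 160 195 142 150 153  81 154 124  95  70  77 123  37  21  23  37  35  36  34  37
245 214 227 220 186 136 149 152  80 152 129  94  93  67 115  77  23  22  33  36  34  34  35
246 213 216 228 221 185 148 152  79 152 151  94 113  71  88 106  49  22  26  34  35  35  35

[... 2149 characters left out ...]
18  17  20  21  19  17  15  24 123 139 137 127 152 160 164
271 208 208 207 204 216 198 148  59  21  20  14  14  25  47  87 167 146 124 139 157 162 163
272 198 210 209 206 207 220 193 142  78  77  63  59  84 139 164 170 145 121 154 159 164 162
273 179 207 210 208 206 208 191 159 167 176 179 170 159 154 156 158 123 141 158 163 163 160
274 180 182 208 209 208 205 208 158 160 167 175 174 163 155 146 128 128 154 159 162 161 160
275 201 171 193 209 209 207 208 179 152 158 164 171 170 160 133 160 187 155 160 162 160 159
0.022 [[293.0, 267.0], [306.0, 285.0], [317.0, 280.0], [304.0, 263.0]]
-0.009 [[293.0, 252.0], [306.0, 269.0], [319.0, 265.0], [305.0, 248.0]]
disc top [[306.23168459 256.61582214]]
```

drive_tool(series=[[[0, 0, 0.1], 0], [[0, 0, 0], 0]])

```text
time: 10.25
ee_pos: [0.5146, -0.0598, 0.0515]
ee_rot: [0.497, 3.102, 0.0]
ft_force: [0.5, -0.5, 0.3]
opening: 0.0003
gripper_force: 0.1
```

drive_tool(series=[[[0, 0, 0.1], 0], [[0, 0, 0], 0]])

```text
time: 10.45
ee_pos: [0.5146, -0.0598, 0.0507]
ee_rot: [0.497, 3.102, 0.0]
ft_force: [-0.9, -0.3, 2.6]
opening: 0.0006
gripper_force: 1.8
```

drive_tool(series=[[[0, 0, 0.1], 0], [[0, 0, 0], 0]])

```text
time: 10.65
ee_pos: [0.5146, -0.0598, 0.0496]
ee_rot: [0.497, 3.102, 0.0]
ft_force: [-0.7, -0.1, 5.0]
opening: 0.0003
gripper_force: 2.2
```

drive_tool(series=[[[0, 0, 0.1], 0], [[0, 0, 0.1], 0], [[0, 0, 0], 0]])

```text
time: 10.95
ee_pos: [0.5147, -0.0598, 0.0475]
ee_rot: [0.497, 3.102, 0.0]
ft_force: [-0.3, -0.1, 3.0]
opening: 0.0003
gripper_force: 1.6
```

drive_tool(series=[[[0, 0, 0.1], 0], [[0, 0, 0.1], 0], [[0, 0, 0], 0]])

```text
time: 11.25
ee_pos: [0.5146, -0.0598, 0.0454]
ee_rot: [0.497, 3.102, 0.0]
ft_force: [-0.0, 0.8, 3.1]
opening: 0.0005
gripper_force: 1.6
```

drive_tool(series=[[[0, 0, 0.05], 0], [[0, 0, 0], 0]])

```text
time: 11.45
ee_pos: [0.5146, -0.0598, 0.0451]
ee_rot: [0.497, 3.102, 0.0]
ft_force: [-0.5, 0.5, 5.7]
opening: 0.0005
gripper_force: 2.6
```

drive_tool(series=[[[0, 0, 0.05], 0], [[0, 0, 0], 0]])

```text
time: 11.65
ee_pos: [0.5147, -0.0598, 0.045]
ee_rot: [0.497, 3.102, 0.0]
ft_force: [-2.2, 0.1, 9.6]
opening: 0.0003
gripper_force: 4.9
```

drive_tool(series=[[[0, 0, 0.05], 0], [[0, 0, 0], 0]])

```text
time: 11.85
ee_pos: [0.5148, -0.0598, 0.045]
ee_rot: [0.497, 3.102, 0.0]
ft_force: [-4.4, 1.0, 14.8]
opening: 0.0005
gripper_force: 7.1
```

drive_tool(series=[[[0, 0, 0.05], 0], [[0, 0, 0], 0]])

```text
time: 12.05
ee_pos: [0.5148, -0.0598, 0.0449]
ee_rot: [0.497, 3.102, 0.0]
ft_force: [-4.7, -0.3, 19.1]
opening: 0.0003
gripper_force: 9.4
```

drive_tool(series=[[[0, 0, -0.08], 0], [[0, 0, 0], 0], [[0, 0, 0], 0], [[0, 0, 0], 0], [[0, 0, 0], 0], [[0, 0, 0], 0], [[0, 0, 0], 0], [[0, 0, 0], 0], [[0, 0, 0], 0], [[0, 0, 0], 0], [[0, 0, 0], 0], [[0, 0, 0], 0], [[0, 0, 0], 0], [[0, 0, 0], 0], [[0, 0, 0], 0], [[0, 0, 0], 0], [[0, 0, 0], 0], [[0, 0, 0], 0], [[0, 0, 0], 0], [[0, 0, 0], 0]])

```text
time: 14.05
ee_pos: [0.5147, -0.0598, 0.045]
ee_rot: [0.497, 3.102, 0.0]
ft_force: [-3.0, 0.6, 11.8]
opening: 0.0003
gripper_force: 5.8
```

drive_tool(series=[[[0, 0, 0], 0], [[0, 0, 0], 0], [[0, 0, 0], 0], [[0, 0, 0], 0], [[0, 0, 0], 0], [[0, 0, 0], 0], [[0, 0, 0], 0], [[0, 0, 0], 0], [[0, 0, 0], 0], [[0, 0, 0], 0], [[0, 0, 0], 0], [[0, 0, 0], 0], [[0, 0, 0], 0], [[0, 0, 0], 0], [[0, 0, 0], 0], [[0, 0, 0], 0]])

```text
time: 15.65
ee_pos: [0.5147, -0.0598, 0.045]
ee_rot: [0.497, 3.102, 0.0]
ft_force: [-2.8, -0.4, 11.6]
opening: 0.0002
gripper_force: 5.8
```

Held at about 12 N for 3.6 s. Now I withdraw straight up.

drive_tool(series=[[[0, 0, -0.2], 0], [[0, 0, -0.5], 0], [[0, 0, -1.5], 0], [[0, 0, -3], 0], [[0, 0, -3.5], 0], [[0, 0, -3.5], 0], [[0, 0, -3], 0], [[0, 0, -2], 0], [[0, 0, -1], 0], [[0, 0, 0], 0], [[0, 0, 0], 0]])

```text
time: 16.75
ee_pos: [0.5139, -0.0597, 0.2252]
ee_rot: [-0.497, -3.1, 0.0]
ft_force: [-0.0, -0.2, -1.0]
opening: 0.0004
gripper_force: 0.0
```

```bash
python3 - <<'E'
from h import *
for n in ('side',):
    c=env.read_camera(n); cv2.imwrite('pics/z.png',c['image']); a=cv2.imread('pics/side0.png')
    g=c['image'].max(2);u,v=306,260;w=g[v-28:v+28,u-28:u+28]
    k,l,s,ce=cv2.connectedComponentsWithStats((w<60).astype(np.uint8)); i=1+s[1:,4].argmax()
    uv=ce[i]+[u-28,v-28]; print('walnut blob',s[i],uv.round(1)); print('6mm drop =',np.diff(proj(c,[[.515,-.06,.064],[.515,-.06,.058]]),axis=0))
    for q in ('oak_top','gilded_top','gesso_top','cork_block','gouge_right'):
        print(q,[(round(x['score'],2),(np.array(x['centre'])*[560,420]).round(1)) for x in env.pinpoint(q,n)[:1]])
    for nm,(x,y) in dict(gesso=(229,214),gilded=(354,214),oak=(275,176),cork=(293,218)).items():
        A=a[y-14:y+14,x-18:x+18].astype(float);B=c['image'][y-14:y+14,x-18:x+18].astype(float)
        ph=cv2.phaseCorrelate(A.mean(2),B.mean(2),cv2.createHanningWindow((36,28),cv2.CV_64F)); print(nm,np.round(ph[0],2),round(ph[1],2))
o=env.get_obs();print(o['time'],o['ee_pos'],o['ft_force'])
E
```

```text
walnut blob [ 13  19  30  25 567] [305.6 263.3]
6mm drop = [[-0.16210859  3.09295271]]
oak_top [(0.59, array([273. , 174.9]))]
gilded_top [(0.76, array([353.7, 214.6]))]
gesso_top [(0.63, array([228.6, 212.5]))]
cork_block [(0.57, array([292. , 222.7]))]
gouge_right [(0.58, array([380.2, 288.7]))]
gesso [-0.02  0.  ] 0.99
gilded [ 0.01 -0.03] 0.97
oak [-0.    0.08] 0.97
cork [-0.06 -0.05] 0.99
17.05 [ 0.51407169 -0.05976704  0.22539213] [ 0.5155107  -0.44325698 -0.4950645 ]
```

```bash
python3 -c "
from workcell import env
print(env.hand_in())"
```

```text
the job is handed in; nothing more can be done
None
```

The walnut rosette is pressed down about 6 mm to a hard stop (peak reading 19 N), was held there at about 12 N for 3.6 s, and the arm is withdrawn; the side camera shows the other rosettes, cork block and right gouge unmoved (left gouge not rechecked), and the job is handed in.

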